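# Show the helper which cup goes where at the party table

### The arm

A 6-joint arm with a two-finger parallel gripper is mounted at the origin on the work surface. World frame = base frame: x ahead of the robot, y to its left, z up, the work surface at z = 0. Lengths are in m, angles in rad, forces in N, time in s.
With the tool pointing down it reaches from about 0.275 to 0.825 m from the base axis. Payload 5.2 kg.
Tool frame: the origin (TCP) lies between the finger pads, 19 mm behind the fingertips; this is the grasp point; z points along the fingers, y is the line along which they close (so a half turn about z gives the same grasp; the last joint's range is limited). The gripper opens to 93 mm and grips with 3 to 60 N. Pads are 15 mm wide; open, the fingers measure 128 mm over their backs; the gripper's body (75 mm by 188 mm) begins 65 mm behind the grasp point.
Start: joints at [1.047, 0.259, 1.535, -0, 1.348, -0.203], TCP at [0.173, 0.522, 0.237] pointing down, gripper open.
Joint ranges: [-3.14, 3.14], [-0.91, 2.08], [0.19, 2.58], [-1.22, 4.36], [0.22, 2.71], [-3.12, 3.12]. Speed limits (rad/s): [2.57, 2.57, 3.14, 3.14, 3.14, 3.14].

### API

Orientations are given as a unit quaternion [x, y, z, w].
In Python, from rig import * gives the robot as it stands. The module is installed in compiled form; this text tells all that it offers.
- The arm moves only by the tool step_arm, never from a script. Its argument "commands" is a list of rows, each a list of 5 numbers: the opening, from -1 (shut) to 1 (fully open), then the shift along the world's x, y, z each as a share of 0.2 m, from -1 to 1, then the turn about the world's z as a share of 0.1 rad, from -1 to 1. In form: [[claw, dx, dy, dz, turn], ...]. A call has 1 to 12 rows; each row shifts and turns the commanded pose from where the row before left it; what a row does not reach is not made up. A row lasts 1/12 s, in which the tool goes at most 41.7 mm and 7.16 degrees, less where a joint would pass 70% of its speed; a pose out of reach is approached as far as the arm can. A call with a number of a shift or a turn outside -1 to 1 is refused whole. A call with a gripper value outside its range is refused whole. The fingers move at their own pace and stop on an object; the grip force is fixed at half the most. Time passes only in rows, so rows that do not move let the fingers close. It gives the time, the measured TCP pose, the force, the opening and the grip force at its end, in the units of the state.
- read_state(): the state, without advancing time (a new reading comes with each control period).
- snapshot(name): name is "side" or "top" or "wrist"; returns (picture, depth): 400x640x3 uint8, red, green, blue; 400x640 float32, m along the optical axis (not along the pixel's ray), 0 where there is no reading.
- camera_params(name): a dict with "fx", "fy", "cx", "cy" (pixels), "cam_to_world" (4x4, takes a point from camera to world coordinates). Camera axes: x right, y up, looking along -z (the intrinsics and any distortion apply to the point x, -y, -z); pixel columns grow to the right and rows downward; lengths in m; the calibration is good to about 2 mm. A picture is of the moment at which its call begins: read the wrist's pose just before it. camera_params takes no time and is no camera call; for the wrist camera it gives the pose at the moment of the call.
- sign_off(): hands the job in; it is judged then, once.
The state is a dict: "clock": time; "qpos": joint angles; "qd": joint speeds; "joint_torque": joint torques, N m; "tcp_pos": TCP position; "orientation": TCP orientation; "ft_force": force on the tool from outside, world axes, zero at the start; "ft_torque": the same for the moment, N m; "width": finger opening in m; "grip_force": force on a finger pad.
Only numpy, scipy, OpenCV 4.12 (cv2) and the standard library are available. Lean on these libraries where they do the work, as an engineer would, in place of code of your own. Each camera call takes 0.05 s, during which the arm holds its last target. There are 200 camera calls.

### The job

The party table is one cup short: one coaster is empty and its cup is still on the serving tray; ring the call bell by pressing its plunger down and letting it up again. Then point straight down at the cup on the tray with the fingertips about 3 cm above its rim for two seconds, and then point in the same way at the middle of the empty coaster, from about 3 cm above, and finish still pointing there after two seconds. Only point: do not touch, move or lift the cups, coasters or tray, leave everything else on the table in place, and travel well above the table so that you do not seem to point at any other cup.

Things in the scene. Friction and masses are not known exactly. Their poses are not given: they have to be found in the camera images.
- cup_a: one of four identical plain white open cups, loose, 90 mm tall, rim 72 mm across; origin at the centre of its underside, z up. Three cups stand on coasters (within 9 mm of centre), the fourth on the tray; which is which changes. All stand 6 mm above the table, so rims are at z = 96 mm.
- cup_b: one of four identical plain white open cups, loose, 90 mm tall, rim 72 mm across; origin at the centre of its underside, z up. Three cups stand on coasters (within 9 mm of centre), the fourth on the tray; which is which changes. All stand 6 mm above the table, so rims are at z = 96 mm.
- cup_c: one of four identical plain white open cups, loose, 90 mm tall, rim 72 mm across; origin at the centre of its underside, z up. Three cups stand on coasters (within 9 mm of centre), the fourth on the tray; which is which changes. All stand 6 mm above the table, so rims are at z = 96 mm.
- cup_d: one of four identical plain white open cups, loose, 90 mm tall, rim 72 mm across; origin at the centre of its underside, z up. Three cups stand on coasters (within 9 mm of centre), the fourth on the tray; which is which changes. All stand 6 mm above the table, so rims are at z = 96 mm.
- coaster_a: one of four identical round cork coasters, 100 mm across, 6 mm thick, fixed on the table; origin at the centre of its underside. One of the four is empty, and which one changes.
- coaster_b: one of four identical round cork coasters, 100 mm across, 6 mm thick, fixed on the table; origin at the centre of its underside. One of the four is empty, and which one changes.
- coaster_c: one of four identical round cork coasters, 100 mm across, 6 mm thick, fixed on the table; origin at the centre of its underside. One of the four is empty, and which one changes.
- coaster_d: one of four identical round cork coasters, 100 mm across, 6 mm thick, fixed on the table; origin at the centre of its underside. One of the four is empty, and which one changes.
- tray: rectangular wooden serving tray, 136 mm (its x) by 186 mm (its y), fixed, with a 10 mm high edge; its floor is 6 mm above the table; origin at the centre of its underside. One cup stands on it, up to 45 mm from its centre.
- plunger_top (a point): centre of the flat top of the call bell's plunger, 67 mm above the table when up; the plunger is a steel disc 22 mm across on a steel dome bell (92 mm across, fixed), pressed straight down
- plunger (a joint): how far the bell's plunger is pressed: 0 up, 0.006 m fully down; a spring pushes it back up (2 N to start, 5 N fully down); the bell rings at 0.004
- hat_left: bystander: white paper party hat with a red band, a cone 147 mm tall (156 mm with its pompom), 89 mm across the foot; origin at the centre of the foot; loose, leave it alone
- hat_right: bystander: white paper party hat with a red band, a cone 147 mm tall (156 mm with its pompom), 89 mm across the foot; origin at the centre of the foot; loose, leave it alone
- hat_back: bystander: white paper party hat with a red band, a cone 147 mm tall (156 mm with its pompom), 89 mm across the foot; origin at the centre of the foot; loose, leave it alone
- bowl: bystander: small bowl, 100 mm across, 40 mm tall; origin under its centre; loose, leave it alone
- vase: bystander: glass vase 60 mm across and 85 mm tall with a rose up to 165 mm; origin under its centre; loose, leave it alone
- gift: bystander: small gift box 70 x 70 x 55 mm; origin under its centre; loose, leave it alone
- plate: bystander: plate, 170 mm across, 16 mm tall; origin under its centre; loose, leave it alone
Things that resemble listed ones, but are neither listed nor needed, are in the scene too. Leave any blue look-alike of the cup_d alone.

How it is judged:
By the outcome, as a careful person would: the job done as asked, in the order asked, and still so for the second after the job is handed in, with the robot touching nothing.
It also fails if it takes over 45 s, if anything falls off the work surface, if the arm or the gripper's body presses on something with over 40 N, if the wrist force passes 120 N, or if a joint passes its speed limit or range.

## Working session

There is one attempt and no reset: what is moved stays moved. The work goes in short steps, Python scripts to look and compute and a tool call to move; the robot and the scene stay as the last step left them, time stands still between calls to the robot, and variables do not carry over. Pictures are saved under pics/ and viewed, at most 10 in all, crops included, and the job is handed in when it is done.

Besides the shell and the picture viewer there is one more tool, called after "Request:" by a JSON object that holds its "api" and its "payload". step_arm: Moves the arm, as the interface text tells. Shift numbers are shares of 0.2 m and turn numbers shares of 0.1 rad, none past 1 either way. Its arguments: {"type":"object","properties":{"commands":{"type":"array","items":{"type":"array","items":{"type":"number"}}}},"required":["commands"]}

```bash
mkdir -p pics; cat > h.py <<'E'
from rig import *
import numpy as np, cv2
def save(n,f):
    p,d=snapshot(n); c=camera_params(n); np.savez(f'pics/{f}.npz',p=p,d=d,**{k:np.array(c[k]) for k in c if k in('fx','fy','cx','cy','cam_to_world')})
    cv2.imwrite(f'pics/{f}.png',p[:,:,::-1]); return p,d,c
def ld(f): 
    z=np.load(f'pics/{f}.npz'); return z['p'],z['d'],z
def ray(c,u,v,z):
    M=np.array(c['cam_to_world']); r=M[:3,:3]@np.array([(u-c['cx'])/c['fx'],-(v-c['cy'])/c['fy'],-1]); o=M[:3,3]
    return o+r*(z-o[2])/r[2]
def cloud(d,c):
    v,u=np.mgrid[:d.shape[0],:d.shape[1]]; M=np.array(c['cam_to_world'])
    P=np.stack([(u-c['cx'])/c['fx']*d,-(v-c['cy'])/c['fy']*d,-d],-1)@M[:3,:3].T+M[:3,3]; P[d==0]=np.nan; return P
E
python3 - <<'E'
from h import *
for n in('top','side'):
    p,d,c=save(n,n+'1'); print(n,{k:(np.round(v,3).tolist()) for k,v in c.items() if k!='name'})
print(read_state())
E
```

```text
top {'fx': 442.648, 'fy': 442.648, 'cx': 322.433, 'cy': 203.05, 'cam_to_world': [[0.021, 0.997, -0.078, 0.435], [-1.0, 0.022, 0.005, -0.004], [0.007, 0.078, 0.997, 1.34], [0.0, 0.0, 0.0, 1.0]]}
side {'fx': 491.705, 'fy': 491.705, 'cx': 318.853, 'cy': 208.386, 'cam_to_world': [[0.915, 0.297, -0.272, 0.12], [-0.403, 0.674, -0.619, -0.916], [-0.0, 0.677, 0.736, 1.163], [0.0, 0.0, 0.0, 1.0]]}
{'clock': 0.1, 'qpos': array([ 1.04719381e+00,  2.59253851e-01,  1.53595303e+00, -4.04016816e-05,
        1.34800829e+00, -2.02762630e-01]), 'qd': array([ 0.00036783, -0.00140187, -0.00388787, -0.00059434,  0.00084518,
       -0.00142195]), 'joint_torque': array([ 1.89851919e-03, -4.38210297e+01, -2.84647197e+01,  7.18863308e-02,
        3.61961802e-02, -2.94755512e-05]), 'tcp_pos': array([0.17318725, 0.52153766, 0.23671785]), 'orientation': array([ 1.59728299e-01,  9.87160682e-01, -7.65342025e-04, -2.69788627e-04]), 'ft_force': array([-0.49828568,  0.24392799, -0.24870746]), 'ft_torque': array([ 0.02288774, -0.00882693, -0.00954591]), 'grip_force': 0.0, 'width': 0.09301289919055326}
```

View pics/top1.png

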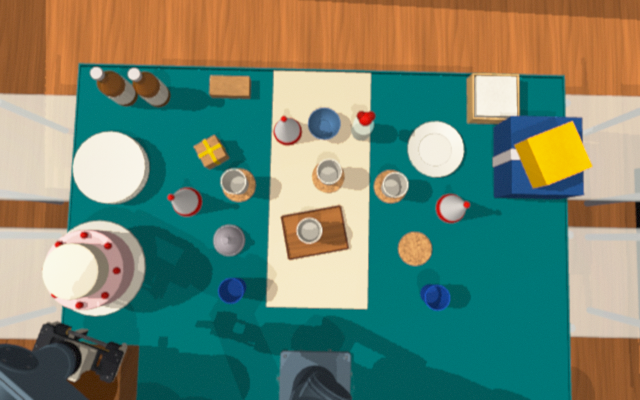

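View pics/side1.png

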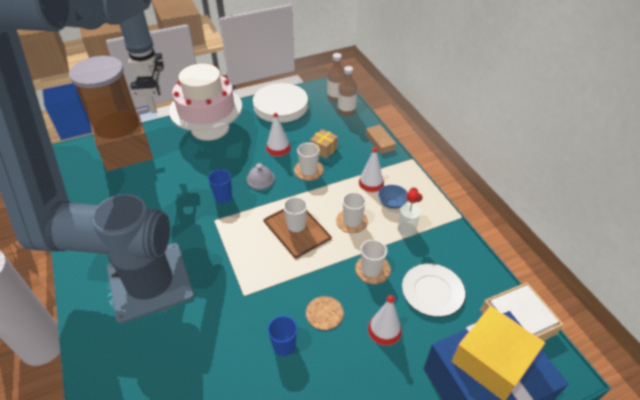

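Top view: the candidates are:
- **Bell:** grey dome at (229,240). The red-banded hats at (186,201), (288,130) and (453,208) are not it.
- **Tray cup:** white cup at (309,231). The white cups at (235,182), (328,172) and (393,185) are on coasters, and the blue ones at (231,290) and (435,296) are decoys.
- **Empty coaster:** cork disc at (415,249).

In the side view they are at (261,170), (295,213) and (324,313).

```bash
python3 - <<'E'
from h import *
for f in('top1','side1'):
    p,d,c=ld(f); P=cloud(d,c)
    hsv=cv2.cvtColor(p,cv2.COLOR_RGB2HSV)
    b=dict(top1=dict(bell=(229,240,20),cup=(309,231,22),coa=(415,249,25)),side1=dict(bell=(261,173,18),cup=(295,213,22),coa=(324,313,28)))[f]
    for k,(u,v,r) in b.items():
        S=(slice(v-r,v+r),slice(u-r,u+r)); Q=P[S].reshape(-1,3)
        z=Q[:,2]; print(f,k,'zmax',np.nanpercentile(z,[50,90,98,100]).round(3))
        if k=='bell':
            m=z>np.nanmax(z)-.008; print(m.sum(),np.nanmean(Q[m],0).round(4))
            m=(z>.015)&(z<.06); print('dome',np.nanmin(Q[m],0).round(3),np.nanmax(Q[m],0).round(3))
        if k=='cup':
            m=(z>.088)&(z<.104); (x,y),R=cv2.minEnclosingCircle(Q[m][:,:2].astype(np.float32)); print(m.sum(),x,y,R)
        if k=='coa':
            h=hsv[S]; M=((h[...,0]<25)&(h[...,1]>60)).astype(np.uint8)
            cs,_=cv2.findContours(M,0,1); q=max(cs,key=cv2.contourArea)[:,0]
            W=np.array([ray(c,a+u-r,e+v-r,.005) for a,e in q]); (x,y),R=cv2.minEnclosingCircle(W[:,:2].astype(np.float32)); print(x,y,R,W.mean(0))
p,_,c=ld('top1'); q,_,_=ld('side1')
im=[cv2.resize(a[:,:,::-1][v-30:v+30,u-30:u+30],(260,260),interpolation=2) for a,u,v in((p,229,240),(p,309,231),(p,415,249),(q,261,173),(q,295,213),(q,324,313))]
cv2.imwrite('pics/crop1.png',np.vstack([np.hstack(im[:3]),np.hstack(im[3:])]))
E
```

```text
top1 bell zmax [0.005 0.044 0.066 0.075]
26 [0.4205 0.2663 0.0696]
dome [0.378 0.225 0.015] [0.464 0.309 0.056]
top1 cup zmax [0.008 0.051 0.097 0.103]
106 0.45381683111190796 0.025458620861172676 0.0356251522898674
top1 coa zmax [0.003 0.008 0.011 0.014]
0.409353107213974 -0.2910301387310028 0.05069887638092041 [ 0.40910082 -0.29054758  0.005     ]
side1 bell zmax [0.001 0.04  0.06  0.071]
19 [0.421  0.2617 0.0671]
dome [0.38  0.218 0.015] [0.46  0.294 0.06 ]
side1 cup zmax [0.005 0.081 0.094 0.099]
117 0.45361560583114624 0.02433207631111145 0.03795411437749863
side1 coa zmax [0.001 0.006 0.009 0.092]
0.40963563323020935 -0.29433271288871765 0.05033043771982193 [ 0.40908357 -0.29468284  0.005     ]
```

View pics/crop1.png

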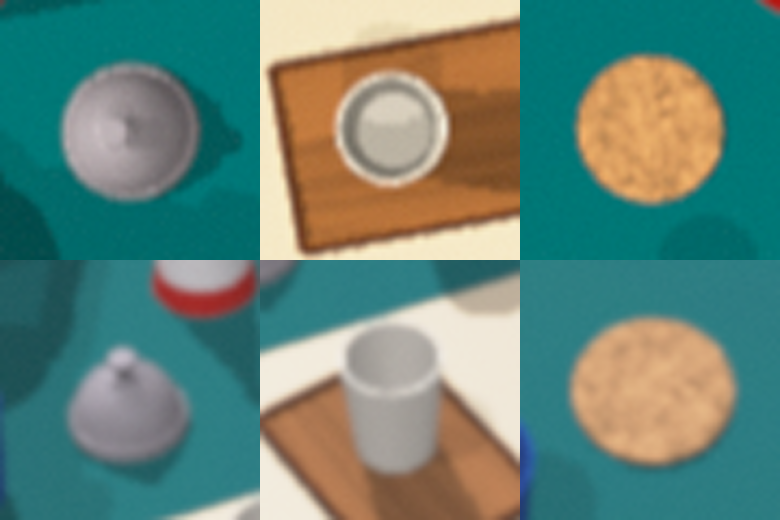

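The crops confirm all three: bell dome with plunger, white cup on the tray, empty cork coaster. The two views agree within about 5 mm, at bell (0.421, 0.264), cup (0.454, 0.025) and coaster (0.4095, -0.292). Next I move above the bell with the fingers shut and refine with the wrist camera.

Request:
{"api": "step_arm", "payload": {"commands": [[-1,0.1,-0.1,0.04,0.27],[-1,0.1,-0.1,0.04,0.27],[-1,0.1,-0.1,0.04,0.27],[-1,0.1,-0.1,0.04,0.27],[-1,0.1,-0.1,0.04,0.27],[-1,0.1,-0.1,0.04,0.27],[-1,0.1,-0.1,0.04,0.27],[-1,0.1,-0.1,0.04,0.27],[-1,0.1,-0.1,0,0.27],[-1,0.1,-0.1,0,0.27],[-1,0.1,-0.1,0,0.27],[-1,0.1,-0.1,0,0.27]]}}

```text
clock: 1.1
tcp_pos: [0.414, 0.2807, 0.3012]
orientation: [-0.002, 1.0, -0.0, -0.0]
ft_force: [0.1, 0.2, -0.1]
width: 0.0175
grip_force: 0.0
```

```bash
python3 - <<'E'
from h import *
p,d,c=save('wrist','w1'); P=cloud(d,c); s=read_state(); print(s['clock'],s['tcp_pos'],s['orientation'],s['width'])
for X in((.421,.264,.067),(.421,.264,0)):
    M=np.array(c['cam_to_world']); q=np.linalg.inv(M)@np.r_[X,1]; print(c['cx']-c['fx']*q[0]/q[2],c['cy']+c['fy']*q[1]/q[2])
m=(np.hypot(P[...,0]-.421,P[...,1]-.264)<.05)&(P[...,2]<.1); z=P[m]; t=z[z[:,2]>.060]; print(len(t),t.mean(0),np.median(t,0),z[:,2].max())
E
```

```text
1.15 [0.41758108 0.27758433 0.30088476] [-1.84633305e-03  9.99996683e-01 -1.57530992e-03  8.62201860e-04] 0.013523230791091231
305.389950381113 176.38505875059974
307.0222061426159 166.88311934914435
283 [0.42644087 0.26198185 0.06595131] [0.42647626 0.26230889 0.06606609] 0.06822790145240298
```

View pics/w1.png

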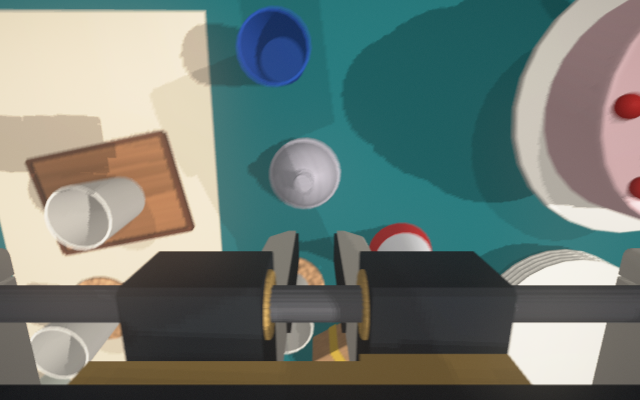

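Wrist view: the plunger is at about (303,182), near its predicted (305,176). The arm was still settling during that picture, so I measure again at rest.

```bash
python3 - <<'E'
from h import *
for i in range(3): p,d,c=save('wrist','w2')
P=cloud(d,c); s=read_state(); print(s['clock'],s['tcp_pos'],s['width'])
m=(np.hypot(P[...,0]-.421,P[...,1]-.264)<.05)&(P[...,2]<.1); z=P[m]; t=z[z[:,2]>.060]; print(len(t),t.mean(0),np.ptp(t,axis=0))
t=z[(z[:,2]>.01)&(z[:,2]<.05)];print('dome',(t.min(0)+t.max(0))/2,np.ptp(t,axis=0))
g=cv2.cvtColor(p,cv2.COLOR_RGB2HSV); M=((g[...,1]<60)&m).astype(np.uint8)
g=cv2.medianBlur(cv2.cvtColor(p,cv2.COLOR_RGB2GRAY),3)
C=cv2.HoughCircles(g[150:215,265:345],cv2.HOUGH_GRADIENT,1,10,param1=80,param2=8,minRadius=7,maxRadius=14)
for u,v,r in (C[0][:4] if C is not None else []): print(u+265,v+150,r,ray(c,u+265,v+150,.067))
E
```

```text
1.3 [0.41341172 0.28154853 0.30095716] 0.002324867215187655
284 [0.42140611 0.26689692 0.06622032] [0.02056376 0.02043934 0.0067439 ]
dome [0.42197401 0.26659844 0.02998332] [0.09134017 0.09029678 0.0399626 ]
304.5 180.5 9.6 [0.42078518 0.26764959 0.067     ]
292.5 192.5 11.1 [0.43470323 0.25387886 0.067     ]
284.5 163.5 13.2 [0.40149766 0.24549791 0.067     ]
316.5 194.5 11.1 [0.43703544 0.28121188 0.067     ]
```

Request:
{"api": "step_arm", "payload": {"commands": [[-1,0.02,-0.04,0,0],[-1,0.02,-0.034,0,0],[-1,0,0,-0.15,0],[-1,0,0,-0.2,0],[-1,0,0,-0.2,0],[-1,0,0,-0.2,0],[-1,0,0,-0.15,0],[-1,0,0,-0.05,0],[-1,0,0,0,0],[-1,0,0,0,0]]}}

```text
clock: 2.13
tcp_pos: [0.4219, 0.2675, 0.1123]
orientation: [-0.002, 1.0, 0.0, 0.0]
ft_force: [1.0, -0.5, 0.6]
width: 0.0003
grip_force: 0.0
```

Request:
{"api": "step_arm", "payload": {"commands": [[-1,0,0,-0.06,0],[-1,0,0,-0.05,0],[-1,0,0,-0.02,0],[-1,0,0,-0.015,0],[-1,0,0,0,0],[-1,0,0,0,0],[-1,0,0,0,0]]}}

```text
clock: 2.72
tcp_pos: [0.4221, 0.2675, 0.0833]
orientation: [-0.002, 1.0, 0.0, 0.001]
ft_force: [-0.6, 1.2, 3.3]
width: 0.0
grip_force: 1.6
```

Request:
{"api": "step_arm", "payload": {"commands": [[-1,0,0,-0.006,0],[-1,0,0,-0.006,0],[-1,0,0,0,0],[-1,0,0,0,0]]}}

```text
clock: 3.05
tcp_pos: [0.4221, 0.2674, 0.0804]
orientation: [-0.002, 1.0, 0.0, 0.001]
ft_force: [1.3, 1.8, 5.1]
width: 0.0004
grip_force: 2.3
```

```bash
python3 -c "
from rig import *
s=read_state();print(s['tcp_pos'],s['ft_force'])"
```

```text
[0.42205501 0.26744218 0.08040791] [1.2873927  1.83504821 5.08653106]
```

Request:
{"api": "step_arm", "payload": {"commands": [[-1,0,0,-0.005,0],[-1,0,0,-0.005,0],[-1,0,0,0,0],[-1,0,0,0,0]]}}

```text
clock: 3.38
tcp_pos: [0.4221, 0.2675, 0.0799]
orientation: [-0.002, 1.0, 0.0, 0.001]
ft_force: [-2.6, -0.5, 19.0]
width: 0.0007
grip_force: 9.4
```

The press bottomed out at 19 N, so the bell has rung. Now up, then travel high to near the tray cup.

Request:
{"api": "step_arm", "payload": {"commands": [[-1,0,0,0.05,0],[-1,0,0,0.15,0],[-1,0,0,0.2,0],[-1,0,0,0.2,0],[-1,0,0,0.2,0],[-1,0,0,0.2,0],[-1,0,0,0.12,0]]}}

```text
clock: 3.97
tcp_pos: [0.4216, 0.2671, 0.3059]
orientation: [-0.002, 1.0, 0.0, 0.001]
ft_force: [0.2, 0.7, 0.0]
width: 0.0005
grip_force: 0.0
```

Request:
{"api": "step_arm", "payload": {"commands": [[-1,0,-0.1,0,0],[-1,0,-0.15,0,0],[-1,0,-0.15,0,0],[-1,0,-0.15,0,0],[-1,0,-0.15,0,0],[-1,0,-0.15,0,0],[-1,0,-0.15,0,0],[-1,0,-0.15,0,0],[-1,0,-0.06,0,0],[-1,0,0,0,0],[-1,0,0,0,0],[-1,0,0,0,0]]}}

```text
clock: 4.97
tcp_pos: [0.4209, 0.0258, 0.3016]
orientation: [-0.002, 1.0, 0.0, -0.001]
ft_force: [-0.4, 0.4, -0.5]
width: 0.0001
grip_force: 0.0
```

```bash
python3 - <<'E'
from h import *
for i in range(2): p,d,c=save('wrist','w3')
P=cloud(d,c); s=read_state(); print(s['clock'],s['tcp_pos'],s['ft_force'])
m=(np.hypot(P[...,0]-.454,P[...,1]-.025)<.06)&(abs(P[...,2]-.094)<.006); z=P[m][:,:2]
print(len(z),z.mean(0),(z.min(0)+z.max(0))/2,np.ptp(z,axis=0),cv2.minEnclosingCircle(z.astype(np.float32)))
A=np.c_[2*z,np.ones(len(z))]; print('fit',np.linalg.lstsq(A,(z**2).sum(1),rcond=None)[0][:2])
E
```

```text
5.0667 [0.42112786 0.02613801 0.3018048 ] [ 0.29489461 -1.0818005   0.95672067]
562 [0.4496691  0.02480381] [0.45165999 0.02448526] [0.06176997 0.07083765] ((0.4564051032066345, 0.02444939687848091), 0.035969048738479614)
fit [0.45559415 0.02459496]
```

View pics/w3.png

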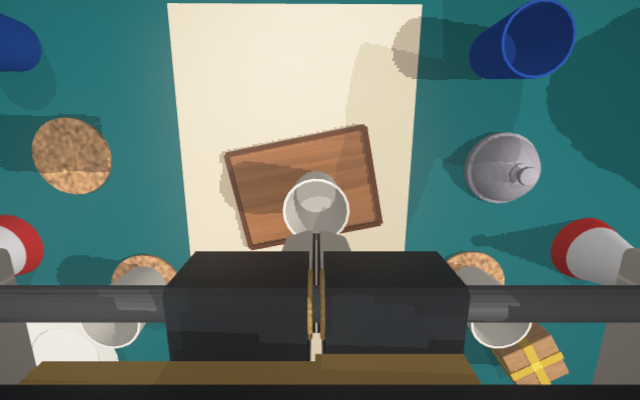

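The wrist picture shows the tray cup at (316,210), with the rim fit at (0.455, 0.0246). The bell stands with its plunger up, and the empty coaster is at (72,155).

Request:
{"api": "step_arm", "payload": {"commands": [[-1,0.085,-0.005,0,0],[-1,0.085,0,0,0],[-1,0,0,0,0],[-1,0,0,-0.15,0],[-1,0,0,-0.18,0],[-1,0,0,-0.18,0],[-1,0,0,-0.15,0],[-1,0,0,-0.08,0],[-1,0,0,-0.04,0],[-1,0,0,0,0],[-1,0,0,0,0],[-1,0,0,0,0]]}}

```text
clock: 6.07
tcp_pos: [0.4564, 0.0242, 0.1475]
orientation: [-0.002, 1.0, -0.0, 0.001]
ft_force: [0.9, 0.8, 0.4]
width: 0.0003
grip_force: 0.0
```

Request:
{"api": "step_arm", "payload": {"commands": [[-1,0,0,0,0],[-1,0,0,0,0],[-1,0,0,0,0],[-1,0,0,0,0],[-1,0,0,0,0],[-1,0,0,0,0],[-1,0,0,0,0],[-1,0,0,0,0],[-1,0,0,0,0],[-1,0,0,0,0],[-1,0,0,0,0],[-1,0,0,0,0]]}}

```text
clock: 7.07
tcp_pos: [0.4554, 0.0242, 0.146]
orientation: [-0.002, 1.0, 0.0, -0.0]
ft_force: [-0.2, 1.0, -0.2]
width: 0.0005
grip_force: 0.0
```

Request:
{"api": "step_arm", "payload": {"commands": [[-1,0,0,0,0],[-1,0,0,0,0],[-1,0,0,0,0],[-1,0,0,0,0],[-1,0,0,0,0],[-1,0,0,0,0],[-1,0,0,0,0],[-1,0,0,0,0],[-1,0,0,0,0],[-1,0,0,0,0],[-1,0,0,0,0],[-1,0,0,0,0]]}}

```text
clock: 8.07
tcp_pos: [0.4554, 0.0242, 0.1461]
orientation: [-0.002, 1.0, -0.0, 0.0]
ft_force: [0.9, -1.2, 0.6]
width: 0.0005
grip_force: 0.0
```

Request:
{"api": "step_arm", "payload": {"commands": [[-1,0,0,0,0],[-1,0,0,0,0],[-1,0,0,0,0],[-1,0,0,0,0],[-1,0,0,0,0],[-1,0,0,0,0]]}}

```text
clock: 8.57
tcp_pos: [0.4554, 0.0242, 0.146]
orientation: [-0.002, 1.0, 0.0, -0.0]
ft_force: [-0.4, -0.4, -0.3]
width: -0.0
grip_force: 0.0
```

Request:
{"api": "step_arm", "payload": {"commands": [[-1,0,0,0.1,0],[-1,0,0,0.18,0],[-1,0,0,0.18,0],[-1,0,0,0.18,0],[-1,0,0,0.14,0],[-1,0,0,0,0],[-1,-0.05,-0.1,0,0],[-1,-0.05,-0.15,0,0],[-1,-0.05,-0.15,0,0],[-1,-0.05,-0.15,0,0],[-1,-0.05,-0.15,0,0],[-1,-0.05,-0.15,0,0]]}}

```text
clock: 9.57
tcp_pos: [0.3945, -0.1468, 0.3015]
orientation: [-0.002, 1.0, 0.0, -0.0]
ft_force: [0.2, -0.1, 0.1]
width: 0.0004
grip_force: 0.0
```

Request:
{"api": "step_arm", "payload": {"commands": [[-1,-0.05,-0.15,0,0],[-1,0,-0.15,0,0],[-1,0,-0.15,0,0],[-1,0,-0.15,0,0],[-1,0,-0.13,0,0],[-1,0,0,0,0],[-1,0,0,0,0],[-1,0,0,0,0]]}}

```text
clock: 10.23
tcp_pos: [0.3851, -0.2911, 0.3013]
orientation: [-0.001, 1.0, 0.001, -0.0]
ft_force: [-0.3, 0.1, -0.0]
width: 0.0004
grip_force: 0.0
```

```bash
python3 - <<'E'
from h import *
for i in range(2): p,d,c=save('wrist','w4')
s=read_state(); print(s['clock'],s['tcp_pos'])
h=cv2.cvtColor(p,cv2.COLOR_RGB2HSV); M=((h[...,0]<25)&(h[...,1]>60)).astype(np.uint8); M[235:]=0
M=cv2.morphologyEx(M,cv2.MORPH_OPEN,np.ones((5,5)))
for q in cv2.findContours(M,0,1)[0]:
    if cv2.contourArea(q)<500: continue
    W=np.array([ray(c,a,e,.006) for a,e in q[:,0]])[:,:2]; print(q[:,0].mean(0),W.mean(0),cv2.minEnclosingCircle(W.astype(np.float32)))
E
```

```text
10.3333 [ 0.38538745 -0.29063585  0.30186989]
[539.75894988 193.48687351] [0.42256896 0.00529433] ((0.4254979193210602, 0.00630829855799675), 0.10212259739637375)
[315.5        183.36057692] [ 0.40992115 -0.2918326 ] ((0.4105202555656433, -0.2917240262031555), 0.04984540864825249)
```

View pics/w4.png

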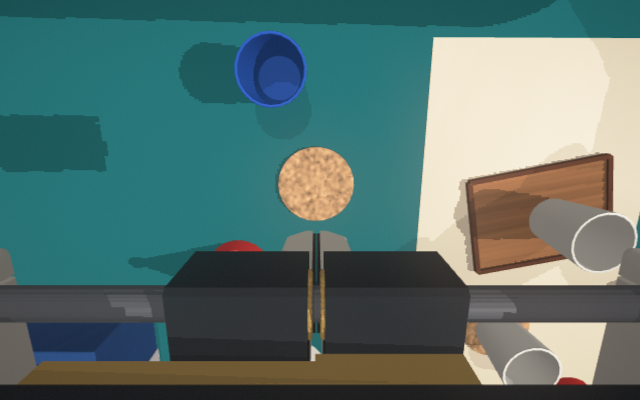

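Wrist picture: the empty coaster is at (316,184), centre (0.4105, -0.2917), radius 49.8 mm against 50 given. The hat and the blue cup are clear of the gripper body.

Request:
{"api": "step_arm", "payload": {"commands": [[-1,0.065,-0.005,0,0],[-1,0.06,0,0,0],[-1,0,0,0,0],[-1,0,0,-0.15,0],[-1,0,0,-0.18,0],[-1,0,0,-0.18,0],[-1,0,0,-0.18,0],[-1,0,0,-0.18,0],[-1,0,0,-0.16,0],[-1,0,0,-0.12,0],[-1,0,0,-0.06,0],[-1,0,0,-0.02,0]]}}

```text
clock: 11.33
tcp_pos: [0.4096, -0.2911, 0.0535]
orientation: [-0.002, 1.0, 0.002, -0.002]
ft_force: [-0.6, -0.3, 0.6]
width: 0.0006
grip_force: 0.0
```

Request:
{"api": "step_arm", "payload": {"commands": [[-1,0,0,0,0],[-1,0,0,0,0],[-1,0,0,0,0],[-1,0,0,0,0],[-1,0,0,0,0],[-1,0,0,0,0],[-1,0,0,0,0],[-1,0,0,0,0],[-1,0,0,0,0],[-1,0,0,0,0],[-1,0,0,0,0],[-1,0,0,0,0]]}}

```text
clock: 12.33
tcp_pos: [0.4104, -0.2928, 0.056]
orientation: [-0.002, 1.0, 0.0, -0.0]
ft_force: [0.1, 0.3, 0.6]
width: 0.0003
grip_force: 0.0
```

Request:
{"api": "step_arm", "payload": {"commands": [[-1,0,0,0,0],[-1,0,0,0,0],[-1,0,0,0,0],[-1,0,0,0,0],[-1,0,0,0,0],[-1,0,0,0,0],[-1,0,0,0,0],[-1,0,0,0,0],[-1,0,0,0,0],[-1,0,0,0,0],[-1,0,0,0,0],[-1,0,0,0,0]]}}

```text
clock: 13.33
tcp_pos: [0.4104, -0.2928, 0.0561]
orientation: [-0.002, 1.0, 0.0, -0.0]
ft_force: [-0.2, -1.1, -0.8]
width: 0.0008
grip_force: 0.0
```

Request:
{"api": "step_arm", "payload": {"commands": [[-1,0,0,0,0],[-1,0,0,0,0],[-1,0,0,0,0],[-1,0,0,0,0],[-1,0,0,0,0],[-1,0,0,0,0],[-1,0,0,0,0],[-1,0,0,0,0]]}}

```text
clock: 14.0
tcp_pos: [0.4104, -0.2928, 0.056]
orientation: [-0.002, 1.0, 0.0, -0.0]
ft_force: [-0.5, 0.5, -0.1]
width: 0.0002
grip_force: 0.0
```

```bash
python3 -c "
from h import *
save('side','s2'); s=read_state(); print(s['clock'],s['tcp_pos'],s['ft_force'])"
```

```text
14.05 [ 0.41040121 -0.29283312  0.0560318 ] [ 0.26401035 -0.43645051  0.10377935]
```

View pics/s2.png

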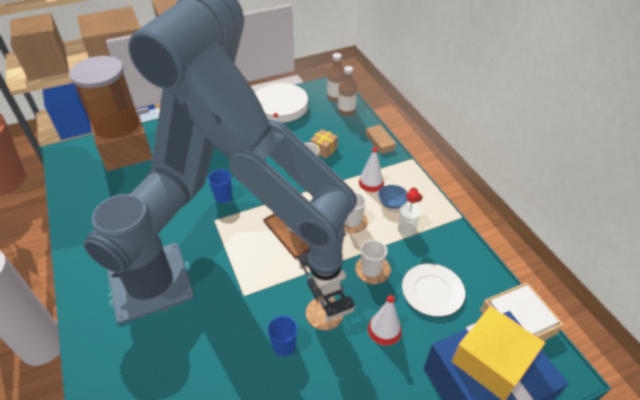

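The side view shows the gripper over the empty coaster at (324,313). The hat, the blue cup and everything else in view are where they were.

```bash
python3 -c "
from rig import *
print(sign_off())"
```

```text
the job is handed in; nothing more can be done
None
```

I rang the bell, pointed at the tray cup for over two seconds, then pointed at the empty coaster and held there; the job is handed in, with nothing but the bell's plunger touched.

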